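# Set the rotisserie to low with the thumbwheel and start it

## Task

On the aluminium rotisserie controller, roll the orange knurled thumbwheel one click away from the white OFF dot, so that its white stripe snaps in at the middle yellow LOW dot; do not let it run on to the red dot and do not force the wheel. Then press the green start button fully down and let it come up again. This is fingertip work: pinch and lift nothing, and leave the blue wheel and everything else on the ledge as they are.

Things in the scene. Friction and masses are not known exactly. Their poses are not given: they have to be found in the camera images.
- motor_box: aluminium rotisserie controller, fixed to the ledge, 120 (own x) x 150 (own y) x 60 mm high; origin at the centre of its underside, z up. The top, at 60 mm, carries the orange thumbwheel at own (0, +35 mm) and the green start button at own (0, -40 mm). On the top beside the wheel, at own y +64 mm, lie three dots: white OFF at own x -21 mm, yellow LOW at x 0, red HIGH at x +21 mm. Its own +x points roughly away from the robot.
- speed_top (a point): crest of the orange wheel, fixed to the controller (does not turn), 76 mm above the ledge, 16 mm above the controller's top. The wheel is a knurled disc of 32 mm radius, 26 mm wide, with a level axle along the controller's own y, 32 mm below this point; only its upper part shows through a slot. A fingertip pressed on the crest and drawn along the controller's own +x rolls it by friction (22 mm of travel = one click, without slip).
- speed (a joint): angle of the orange wheel, rad; grows as the crest moves along the controller's own +x. It starts at the OFF detent near 0 (white stripe by the white dot). Detents: 0 OFF, 0.70 LOW (stripe at the crest), 1.40 HIGH. Let go anywhere between 0.40 and 1.00 it snaps to 0.70 by itself; getting out of a detent takes about 2 N at the rim.
- speed_axle: sprung axle that carries the orange wheel, origin at the wheel's centre: the whole wheel gives downward under a finger, from about 1.3 N by 1.5 N per mm, and bottoms after 7 mm (about 12 N). It comes up again when left.
- start_top (a point): centre of the top of the green start button, a round cap of 13 mm radius standing 10 mm proud of the controller's top, 70 mm above the ledge; moves with the cap.
- start (a joint): travel of the start button, m, 0 up to 0.006 fully down; it is sprung: about 1 N to start, 5 N fully down, and comes up again when released.
- dimmer_box: grey lamp dimmer with a smooth blue thumbwheel, fixed, 120 x 100 x 60 mm, wheel crest 76 mm high; origin at the centre of its underside. Bystander: it may stand left or right of the controller.
- dimmer_stripe (a point): white stripe on the rim of the dimmer's blue wheel, 32 mm from its axis; turns with the wheel, which stays where it was left.
- tub: bystander, fixed: blue plastic tub with a hinged lid, 160 x 220 x 108 mm and a knob on the lid; origin at the centre of its underside.
- hook: bystander: S-shaped steel meat hook lying flat, about 135 x 90 x 7 mm; origin at its middle, on the ledge.
- spoon: bystander: short rosewood spoon lying flat, 200 mm long along its own x; origin at its underside.
- grinder: bystander: empty glass pepper grinder with a steel top, 54 mm across, 135 mm tall; origin at the centre of its underside.
- lighter: bystander: metal flip-top lighter standing upright, 37 x 13 x 57 mm; origin at the centre of its underside.
- mug: bystander: white mug, 80 mm across, 85 mm tall, handle at its own +y; origin at the centre of its underside.
Things that resemble listed ones, but are neither listed nor needed, are in the scene too. Of the things like the motor_box, leave any that is pink; of the rest the larger one is meant.

How it is judged:
By the outcome, as a careful person would: the job done as asked, in the order asked, and still so for the second after the job is handed in, with the robot touching nothing.
It also fails if it takes over 35 s, if anything falls off the work surface, if the arm or the gripper's body presses on something with over 40 N, if the wrist force passes 120 N, or if a joint passes its speed limit or range.

## Robot

A 6-joint arm with a two-finger parallel gripper is mounted at the origin on the work surface. World frame = base frame: x ahead of the robot, y to its left, z up, the work surface at z = 0. Lengths are in mm, angles in rad, forces in N, time in s.
With the tool pointing down it reaches from about 350 to 775 mm from the base axis. Payload 7.3 kg.
Tool frame: the origin (TCP) lies at the centre of the arm's flange, where the gripper is bolted on; the fingertips stand 178 mm ahead of it and the grasp point (between the pads) lies 159 mm ahead of it; z points along the fingers, y is the direction in which the jaws open and shut (so a half turn about z gives the same grasp; the last joint's range is limited). The gripper opens to 92 mm and grips with 3 to 60 N. Pads are 19 mm wide; open, the fingers measure 130 mm over their backs; the gripper's body (75 mm by 190 mm) begins 47 mm behind the grasp point.
Start: joints at [1.152, 0.342, 1.524, -0, 1.275, -0.146], TCP at [141.428, 505.595, 404.741] pointing down, gripper open.
Joint ranges: [-2.53, 2.53], [-0.77, 2.02], [0.04, 2.7], [-1, 4.14], [0.28, 2.66], [-3.11, 3.11]. Speed limits (rad/s): [2.57, 2.57, 3.14, 3.14, 3.14, 3.14].

## Interface

Orientations are given as [roll, pitch, yaw] about the fixed x, y, z axes, in that order (R = Rz(yaw) Ry(pitch) Rx(roll)).
In Python, from plant import get_obs, capture, close_job gives the robot as it stands. The module is installed in compiled form; this text tells all that it offers.
- The arm moves only by the shell command python3 -m pendant 'ROWS'. ROWS is JSON, a list of rows, each a list of 3 entries, a list of its own where there are three numbers: the shift along the tool's x, y, z in m, then the turn, a rotation vector about the tool's x, y, z in rad, then the finger opening in m, from 0 to 0.0918. In form: [[[tx, ty, tz], [wx, wy, wz], fingers], ...]. A call has 1 to 10 rows; each row is the pose to reach, as a shift and turn from the pose commanded when the call began, along the tool's axes at that moment; what a row does not reach only later rows make up. A row lasts 1/12 s, in which the tool goes at most 41.7 mm and 7.16 degrees, less where a joint would pass 70% of its speed; a pose out of reach is approached as far as the arm can. A call with a gripper value outside its range is refused whole. The fingers move at their own pace and stop on an object; the grip force is fixed at half the most. Time passes only in rows, so rows that repeat a pose let the fingers close. It gives the time, the measured TCP pose, the force and the opening at its end, in the units of the state.
- get_obs(): the state, without advancing time (a new reading comes with each control period).
- capture(name): name is "scene" or "top" or "wrist"; returns a dict with "color" (400x640x3 uint8, red, green, blue), "mtx" (3x3 intrinsics, pixels), "rvec" (rotation vector, rad) and "tvec" (3), from world to camera coordinates, as OpenCV has them. Camera axes: x right, y down, z forward; pixel columns grow to the right and rows downward; lengths in mm; the calibration is good to about 2 mm. A picture is of the moment at which its call begins. There is no depth.
- close_job(): hands the job in, once; it reports no verdict.
The state is a dict: "time": time; "joint_positions": joint angles; "dq": joint speeds; "tau": joint torques, N m; "tool_pos": TCP position; "tcp_rot": TCP orientation; "contact_force": force on the tool from outside, world axes, zero at the start; "moment": the same for the moment, N m; "grip_width": finger opening in mm.
Only numpy, scipy, OpenCV 4.12 (cv2) and the standard library are available. Lean on these libraries where they do the work, as an engineer would, in place of code of your own. Each camera call takes 0.05 s, during which the arm holds its last target. There are 200 camera calls.

## Working session

There is one attempt and no reset: what is moved stays moved. The work goes in short steps, Python scripts to look and compute and a shell command to move; the robot and the scene stay as the last step left them, time stands still between calls to the robot, and variables do not carry over. Pictures are saved under pics/ and viewed, about 8 in all and at most 12, crops included, and the job is handed in when it is done.

```bash
mkdir -p pics; cat > h.py <<'E'
import numpy as np, cv2
from plant import get_obs, capture
def snap(n,f):
    c=capture(n); cv2.imwrite('pics/'+f,c['color'][:,:,::-1]); np.savez('pics/'+f+'.npz',**c); return c
def ray(c,u,v,z):
    "world point at height z (mm) for pixel"
    R=cv2.Rodrigues(np.array(c['rvec'],float))[0]; t=np.array(c['tvec'],float).reshape(3)
    o=-R.T@t; d=R.T@np.linalg.inv(c['mtx'])@[u,v,1.]
    return o+d*(z-o[2])/d[2]
def proj(c,P):
    return cv2.projectPoints(np.array(P,float).reshape(-1,3),np.array(c['rvec'],float),np.array(c['tvec'],float),np.array(c['mtx'],float),None)[0].reshape(-1,2)
E
python3 - <<'E'
from h import *
a=snap('scene','s1.png');b=snap('top','t1.png')
o=get_obs();print({k:np.round(v,3) for k,v in o.items()})
E
```

```text
{'time': np.float64(0.1), 'joint_positions': array([ 1.152,  0.343,  1.525, -0.   ,  1.275, -0.146]), 'dq': array([-0.001, -0.003, -0.003,  0.001,  0.001,  0.   ]), 'tau': array([ 1.0000e-03, -4.3201e+01, -2.4469e+01,  7.2000e-02,  5.3000e-02,
       -0.0000e+00]), 'tool_pos': array([141.365, 505.487, 404.115]), 'tcp_rot': array([-3.14 , -0.   ,  2.869]), 'contact_force': array([0.181, 0.331, 0.346]), 'moment': array([-0.005, -0.013,  0.011]), 'grip_width': np.float64(91.722)}
```

View pics/s1.png

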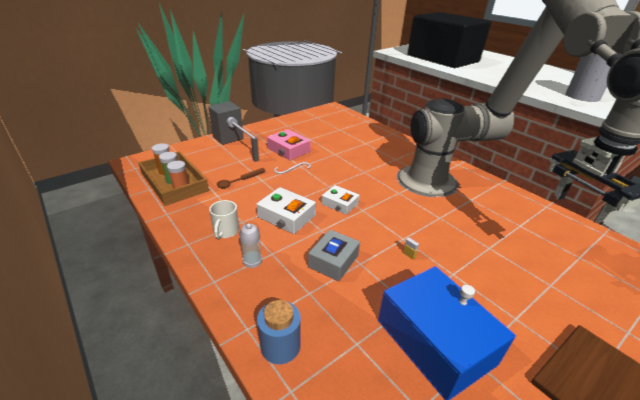

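View pics/t1.png

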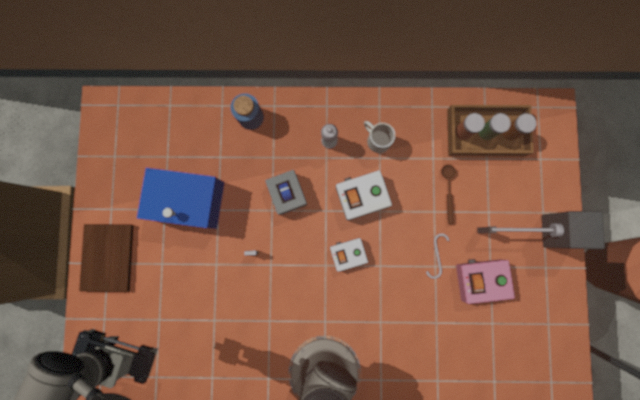

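The top view shows the robot base at about (325,370), with world x pointing up in the image. The large aluminium controller is at (363,195). A small look-alike is at (350,255), a pink one at (487,282), and the dimmer at (287,192). I'll enlarge the controller.

```bash
python3 - <<'E'
from h import *
a=cv2.imread('pics/t1.png')[160:230,325:405]; b=cv2.imread('pics/s1.png')[180:240,250:325]
f=lambda i,s:cv2.resize(i,None,fx=s,fy=s,interpolation=cv2.INTER_CUBIC)
a=f(a,5);b=f(b,5);H=max(len(a),len(b))
p=lambda i:cv2.copyMakeBorder(i,0,H-len(i),0,0,0)
cv2.imwrite('pics/crop1.png',np.hstack([p(a),p(b)]))
c=np.load('pics/t1.png.npz')
for uv in [(363,195),(353,197),(376,190)]: print(ray(c,*uv,60))
E
```

```text
[ 566.98179666 -118.16956612   60.        ]
[560.33339446 -86.33555642  60.        ]
[ 583.34153628 -159.61845014   60.        ]
```

View pics/crop1.png

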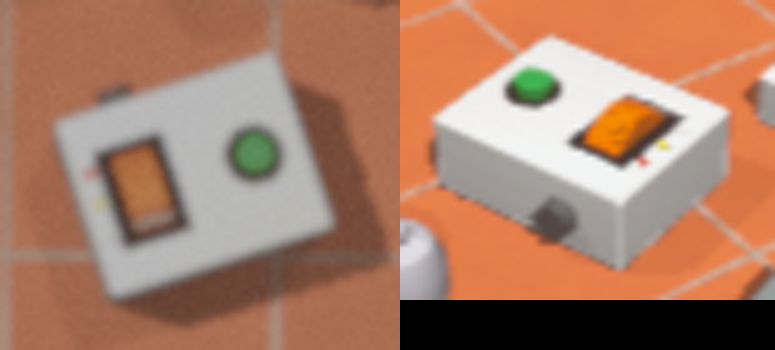

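The crop shows the white stripe at the near end of the wheel (crop 150,218), on the OFF side. The green button is at crop (254,153). The top's corners are at crop (55,123), (272,52), (333,228) and (112,298). I'll fit the pose from these.

```bash
cat >> h.py <<'E'
def fit(c,uv,P):
    from scipy.optimize import least_squares
    P=np.array(P,float)
    def W(q,P=P):
        s,k=np.sin(q[2]),np.cos(q[2]); return np.c_[q[0]+k*P[:,0]-s*P[:,1],q[1]+s*P[:,0]+k*P[:,1],P[:,2]]
    r=least_squares(lambda q:(proj(c,W(q))-uv).ravel(),[567,-118,.3],x_scale=[10,10,.1],loss='soft_l1')
    return r.x,W,(proj(c,W(r.x))-uv)
E
python3 - <<'E'
from h import *
c=np.load('pics/t1.png.npz')
uv=np.array([(55,123),(272,52),(333,228),(112,298),(254,153),(143,190)])/5+[325-.4,160-.4]
P=[(60,75,60),(60,-75,60),(-60,-75,60),(-60,75,60),(0,-40,68),(0,35,62)]
q,W,r=fit(c,uv,P);print(q,r.round(2))
print(W(q,np.array([(0,35,76),(0,-40,70)])))
E
```

```text
[ 5.68658866e+02 -1.19009868e+02  3.20925612e-01] [[-0.56 -0.26]
 [ 0.53 -0.37]
 [ 0.48 -0.11]
 [-0.2   0.43]
 [ 0.09  0.11]
 [-0.33  0.18]]
[[ 557.61828896  -85.79683314   76.        ]
 [ 581.27666768 -156.96762151   70.        ]]
```

```bash
python3 -m pendant '[[[-0.551,-0.464,0],[0,0,0.977],0],[[-0.551,-0.464,0],[0,0,0.977],0],[[-0.551,-0.464,0],[0,0,0.977],0],[[-0.551,-0.464,0],[0,0,0.977],0],[[-0.551,-0.464,0],[0,0,0.977],0],[[-0.551,-0.464,0],[0,0,0.977],0],[[-0.551,-0.464,0],[0,0,0.977],0],[[-0.551,-0.464,0],[0,0,0.977],0],[[-0.551,-0.464,0],[0,0,0.977],0],[[-0.551,-0.464,0],[0,0,0.977],0]]'
```

```text
time: 0.93
tool_pos: [376.5, 159.3, 404.7]
tcp_rot: [3.142, -0.0, 1.891]
contact_force: [0.6, 1.0, 0.5]
grip_width: 29.5
```

```bash
python3 -m pendant '[[[-0.290,0.084,0],[0,0,0],0],[[-0.290,0.084,0],[0,0,0],0],[[-0.290,0.084,0],[0,0,0],0],[[-0.290,0.084,0],[0,0,0],0],[[-0.290,0.084,0],[0,0,0],0],[[-0.290,0.084,0],[0,0,0],0],[[-0.290,0.084,0],[0,0,0],0],[[-0.290,0.084,0],[0,0,0],0],[[-0.290,0.084,0],[0,0,0],0],[[-0.290,0.084,0],[0,0,0],0]]'
python3 - <<'E'
from h import *
snap('wrist','w1.png');o=get_obs();print(o['tool_pos'],o['tcp_rot'],o['contact_force'])
E
```

```text
time: 1.77
tool_pos: [547.0, -87.4, 403.9]
tcp_rot: [-3.14, -0.002, 1.891]
contact_force: [0.1, -0.1, -0.6]
grip_width: 0.7
[546.66641582 -86.58161433 404.25060927] [-3.14045357e+00 -1.48277214e-03  1.89200503e+00] [-1.35197181 -0.33805407  0.61008637]
```

View pics/w1.png

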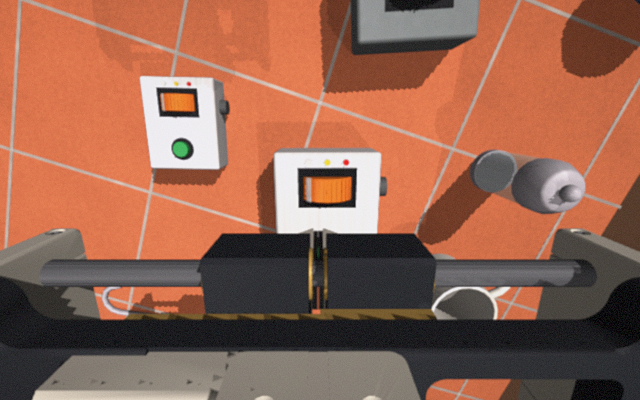

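The wrist view shows the controller with its dots: white (308,162), yellow (326,162), red (346,162). The stripe is at the white side of the wheel. I'll refine the pose from the dots and corners, and work out where the tips are.

```bash
python3 - <<'E'
from h import *
c=np.load('pics/w1.png.npz');im=cv2.cvtColor(c['color'],cv2.COLOR_RGB2HSV).astype(int)
def cen(h0,h1,x0,x1,y0,y1,s=90):
    m=(im[...,0]>=h0)&(im[...,0]<=h1)&(im[...,1]>s);k=np.zeros_like(m);k[y0:y1,x0:x1]=1;v,u=np.nonzero(m&k);return u.mean(),v.mean(),len(u)
Y=cen(18,35,316,338,154,170);Rd=cen(165,180,338,356,154,170);print(Y,Rd)
q0=[568.66,-119.01,.3209]
for z,uv in [(60,Y[:2]),(60,Rd[:2]),(60,(308,162))]: print(ray(c,*uv,z))
def W(q,P):
    P=np.array(P,float);s,k=np.sin(q[2]),np.cos(q[2]); return np.c_[q[0]+k*P[:,0]-s*P[:,1],q[1]+s*P[:,0]+k*P[:,1],P[:,2]]
D=[(0,64,60),(21,64,60),(-21,64,60),(60,75,60),(-60,75,60)]
print(W(q0,D),proj(c,W(q0,D)))
o=get_obs()
t=o['tool_pos'];print('tip px',proj(c,[t+[0,0,-178]]), 'pad scale', proj(c,[t+[.949*9.5,.316*9.5,-178],t-[.949*9.5,.316*9.5,178]]))
cv2.imwrite('pics/cw1.png',cv2.resize(c['color'][130:320,200:440,::-1],None,fx=3,fy=3,interpolation=cv2.INTER_CUBIC))
E
```

```text
(np.float64(326.7083333333333), np.float64(162.0), 24) (np.float64(343.0), np.float64(162.5), 2)
[547.50055198 -60.20465532  60.        ]
[564.75798821 -55.09212538  60.        ]
[527.89141983 -66.67545874  60.        ]
[[548.47307232 -58.27707688  60.        ]
 [568.40106272 -51.65324123  60.        ]
 [528.54508192 -64.90091252  60.        ]
 [601.94055955 -28.91336102  60.        ]
 [488.0663287  -66.76385042  60.        ]] [[328.10501072 160.61807914]
 [347.16047359 160.57673576]
 [309.05540775 160.6594098 ]
 [383.1242171  150.42919631]
 [273.27318098 150.67645711]]
tip px [[318.72122948 244.53468177]] pad scale [[335.06466754 244.50221464]
 [302.38235743 244.56713983]]
```

View pics/cw1.png

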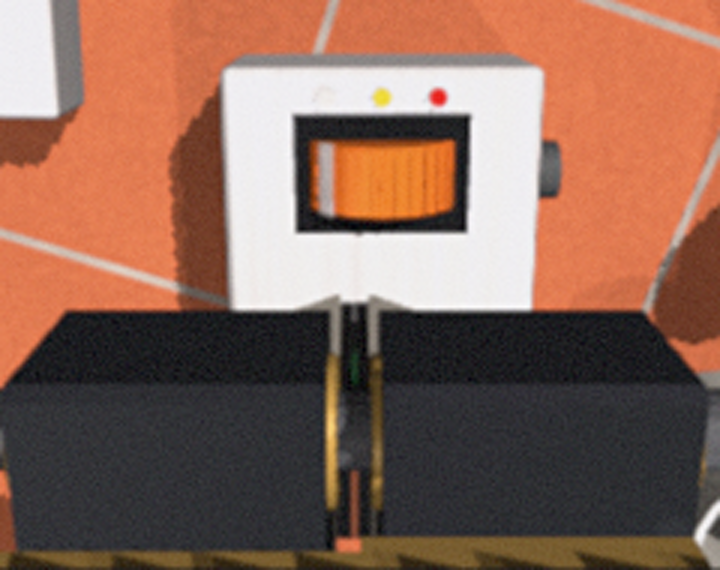

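The two views agree to within 2 mm, and the stripe is at OFF. I'll descend to about 4 mm above the wheel, 11 mm short of the crest.

```bash
python3 -m pendant '[[[-0.0035,-0.001,0.03],[0,0,0],0],[[-0.0035,-0.001,0.06],[0,0,0],0],[[-0.0035,-0.001,0.09],[0,0,0],0],[[-0.0035,-0.001,0.115],[0,0,0],0],[[-0.0035,-0.001,0.135],[0,0,0],0],[[-0.0035,-0.001,0.146],[0,0,0],0],[[-0.0035,-0.001,0.146],[0,0,0],0],[[-0.0035,-0.001,0.146],[0,0,0],0]]'
python3 - <<'E'
from h import *
snap('wrist','w2.png');o=get_obs();print(o['time'],o['tool_pos'],o['contact_force'])
E
```

```text
time: 2.48
tool_pos: [547.3, -90.1, 259.3]
tcp_rot: [3.141, -0.0, 1.893]
contact_force: [0.6, -0.3, 0.4]
grip_width: 0.4
2.5333 [547.68253018 -90.4424917  260.08508254] [-0.94468014 -0.4477175   0.81200509]
```

View pics/w2.png

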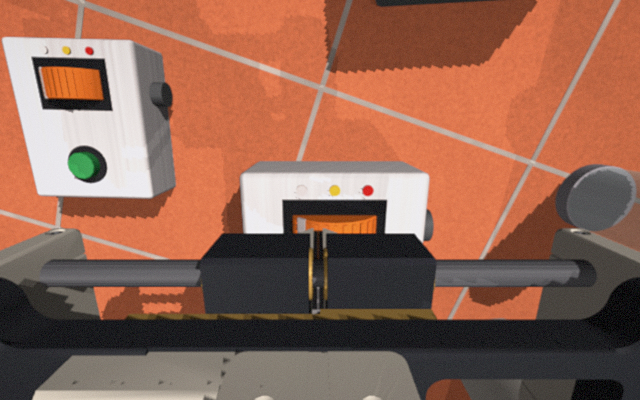

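The tip (column about 318) sits midway between the white dot (302) and yellow dot (335) columns, as planned. Next I'll press lightly.

```bash
python3 -m pendant '[[[0,0,0.003],[0,0,0],0],[[0,0,0.006],[0,0,0],0],[[0,0,0.008],[0,0,0],0],[[0,0,0.009],[0,0,0],0],[[0,0,0.009],[0,0,0],0],[[0,0,0.009],[0,0,0],0]]'; python3 - <<'E'
from h import *
import time
o=get_obs();print(o['time'],o['tool_pos'],o['contact_force'])
E
```

```text
time: 3.03
tool_pos: [547.6, -91.3, 250.4]
tcp_rot: [3.141, 0.001, 1.892]
contact_force: [-0.8, -0.5, 5.1]
grip_width: 0.2
3.0333 [547.58315824 -91.25123673 250.38948525] [-0.78958982 -0.49311847  5.11342746]
```

The force is about 5 N. I'll drag the first half along tool +y, which is the controller's own +x.

```bash
python3 -m pendant '[[[0,0.002,0],[0,0,0],0],[[0,0.004,0],[0,0,0],0],[[0,0.006,0],[0,0,0],0],[[0,0.008,0],[0,0,0],0],[[0,0.010,0],[0,0,0],0],[[0,0.012,0],[0,0,0],0],[[0,0.012,0],[0,0,0],0]]';  python3 - <<'E'
from h import *
snap('wrist','w3.png')
a=[cv2.imread(f'pics/{n}.png')[150:260,220:450] for n in('w2','w3')]
cv2.imwrite('pics/cw3.png',cv2.resize(np.vstack(a),None,fx=2.5,fy=2.5,interpolation=cv2.INTER_CUBIC))
E
```

```text
time: 3.62
tool_pos: [559.4, -87.3, 250.7]
tcp_rot: [3.139, 0.001, 1.892]
contact_force: [0.4, 1.1, 7.0]
grip_width: 0.4
```

View pics/cw3.png

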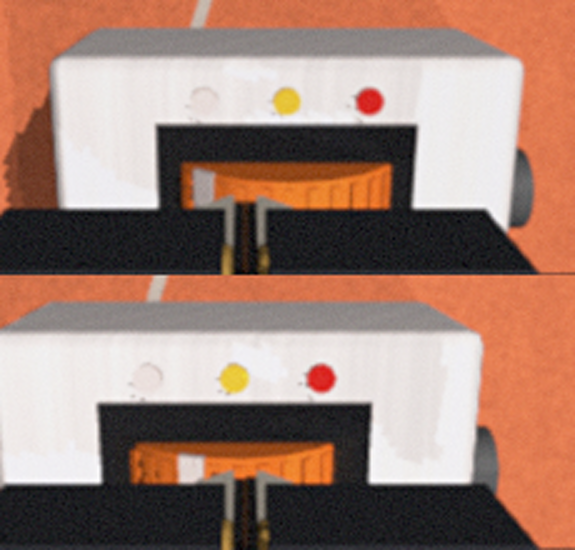

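The stripe has rolled to midway between white (148) and yellow (233) in the lower crop, so the wheel is not slipping. I'll drag another 10 mm, hold, and look before releasing.

```bash
python3 -m pendant '[[[0,0.002,0],[0,0,0],0],[[0,0.004,0],[0,0,0],0],[[0,0.006,0],[0,0,0],0],[[0,0.008,0],[0,0,0],0],[[0,0.010,0],[0,0,0],0],[[0,0.010,0],[0,0,0],0]]';  python3 - <<'E'
from h import *
snap('wrist','w4.png');snap('scene','s4.png')
a=cv2.imread('pics/w4.png')[150:260,200:450];b=cv2.imread('pics/s4.png')[180:240,240:340]
cv2.imwrite('pics/cw4.png',np.vstack([cv2.resize(a,(600,264),interpolation=2),cv2.resize(b,(500,300),interpolation=2)[:,:].copy() if 0 else cv2.resize(b,(600,300),interpolation=2)]))
E
```

```text
time: 4.17
tool_pos: [568.9, -84.1, 250.4]
tcp_rot: [3.14, 0.001, 1.892]
contact_force: [0.5, 0.7, 4.6]
grip_width: 0.3
```

View pics/cw4.png

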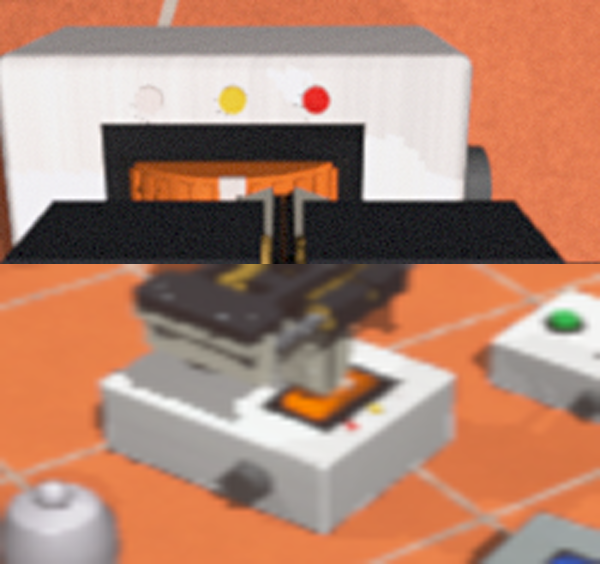

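The stripe is now under the yellow dot (wheel crop 232 against dot 232). I'll lift straight up, move over the button and check.

```bash
python3 -m pendant '[[[0,0,-0.008],[0,0,0],0],[[0,0,-0.03],[0,0,0],0],[[0,0,-0.04],[0,0,0],0],[[-0.025,-0.004,-0.04],[0,0,0],0],[[-0.05,-0.008,-0.04],[0,0,0],0],[[-0.070,-0.012,-0.04],[0,0,0],0],[[-0.074,-0.012,-0.04],[0,0,0],0],[[-0.074,-0.012,-0.04],[0,0,0],0]]';  python3 - <<'E'
from h import *
snap('wrist','w5.png');o=get_obs();print(o['tool_pos'],o['contact_force'])
E
```

```text
time: 4.93
tool_pos: [580.0, -159.3, 289.4]
tcp_rot: [-3.141, -0.001, 1.89]
contact_force: [-0.6, 0.6, -0.4]
grip_width: 0.7
[ 579.9146656  -158.26256253  289.32563911] [-0.1050643   0.4811166  -0.06498576]
```

View pics/w5.png

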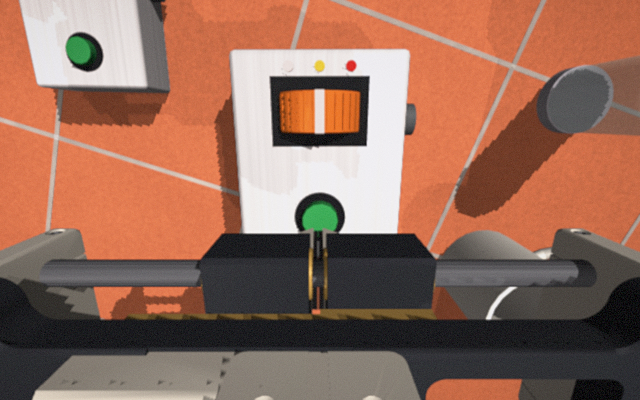

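The stripe has snapped in at the yellow dot (both at column 319), and the button (320,218) is in line with the tips. Now I'll press it.

```bash
python3 -m pendant '[[[0,0,0.02],[0,0,0],0],[[0,0,0.034],[0,0,0],0],[[0,0,0.040],[0,0,0],0],[[0,0,0.043],[0,0,0],0],[[0,0,0.045],[0,0,0],0],[[0,0,0.047],[0,0,0],0],[[0,0,0.047],[0,0,0],0],[[0,0,0.047],[0,0,0],0]]'
```

```text
time: 5.65
tool_pos: [580.4, -157.8, 243.5]
tcp_rot: [3.141, 0.0, 1.892]
contact_force: [-1.1, 3.3, 4.0]
grip_width: 0.2
```

```bash
python3 -m pendant '[[[0,0,0.001],[0,0,0],0],[[0,0,0.002],[0,0,0],0],[[0,0,0.0025],[0,0,0],0],[[0,0,0.0025],[0,0,0],0],[[0,0,0.0025],[0,0,0],0]]'
```

```text
time: 6.07
tool_pos: [580.4, -157.9, 242.0]
tcp_rot: [3.14, 0.001, 1.892]
contact_force: [-4.6, 4.5, 13.6]
grip_width: 0.2
```

The force rose to 13.6 N at tip height 64.0, so the button is against its stop. Now I'll lift clear.

```bash
python3 -m pendant '[[[0,0,-0.004],[0,0,0],0],[[0,0,-0.010],[0,0,0],0],[[0,0,-0.04],[0,0,0],0],[[0,0,-0.08],[0,0,0],0],[[0,0,-0.12],[0,0,0],0],[[-0.02,0,-0.14],[0,0,0],0],[[-0.02,0,-0.14],[0,0,0],0],[[-0.02,0,-0.14],[0,0,0],0]]';  python3 - <<'E'
from h import *
snap('wrist','w6.png');snap('top','t6.png')
a=cv2.imread('pics/w6.png');b=cv2.imread('pics/t6.png')
cv2.imwrite('pics/f6.png',np.hstack([a[:260,200:500],b[80:340,130:530]]))
E
```

```text
time: 6.73
tool_pos: [586.7, -178.1, 381.3]
tcp_rot: [3.139, 0.003, 1.89]
contact_force: [0.0, -0.4, -0.4]
grip_width: 0.4
```

View pics/f6.png

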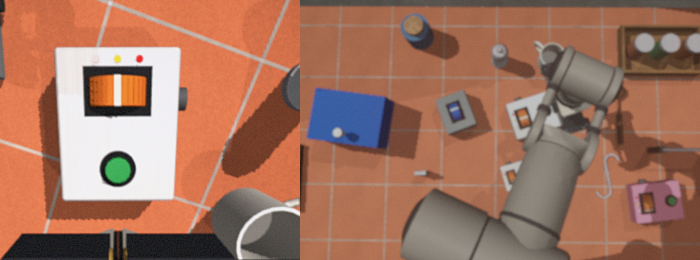

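The stripe (117,91) lines up with the yellow dot (117,59), the button (117,168) is up, and nothing else has visibly moved. I'll hand the job in.

```bash
python3 -c "
from plant import close_job;print(close_job())"
```

```text
the job is handed in; nothing more can be done
None
```

The orange thumbwheel is at LOW and the green start button was then pressed and released. I handed the job in at about 7 s of robot time.

- **Wheel:** I rolled it with the closed fingertips, 22 mm along the controller's own +x at 5–7 N. After I let go, the white stripe sat in line with the yellow LOW dot, and it was still there in the last wrist picture.
- **Start button:** I pressed it until the force rose to 13.6 N with the fingertips 64 mm above the ledge, which is its full 6 mm of travel. I then lifted clear. The last picture looks down from above, so it shows the cap but can't confirm its height. That it came up again rests on its spring and on the near-zero force after lifting.
- **Everything else:** The last top and wrist views show the blue wheel and the other things as they were. The arm hid part of the area around the mug, spoon and small look-alike.

The top and wrist camera positions for the controller differed by about 2 mm, within calibration, so I used a value between them. There was 3–6 N of sideways force while the button was down, which was gone once I lifted.

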